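# Shut the light door, then click the focus lever up four notches and hold it

### The arm

A 6-joint arm with a two-finger parallel gripper is mounted at the origin on the work surface. World frame = base frame: x ahead of the robot, y to its left, z up, the work surface at z = 0. Lengths are in mm, angles in rad, forces in N, time in s.
With the tool pointing down it reaches from about 275 to 1000 mm from the base axis. Payload 8.4 kg.
Tool frame: the origin (TCP) lies on the mounting face of the last link; the fingertips stand 173 mm ahead of it and the grasp point (between the pads) lies 155 mm ahead of it; z points along the fingers, y is the line along which they close (so a half turn about z gives the same grasp; the last joint's range is limited). The gripper opens to 85 mm and grips with 20 to 120 N. Pads are 22 mm wide; open, the fingers measure 114 mm over their backs; the gripper's body (76 mm by 85 mm) begins 54 mm behind the grasp point. The pads swing forward as they close: fully open they stand 13 mm farther back than shut.
Start: joints at [-1.134, 0.353, 1.633, -0, 1.155, -0.002], TCP at [265.533, -565.793, 404.681] pointing down, gripper open.
Joint ranges: [-2.63, 2.63], [-0.92, 2.1], [0.06, 2.66], [-1.3, 4.44], [0, 2.69], [-3.02, 3.02]. Speed limits (rad/s): [2.22, 2.22, 2.79, 3.14, 3.14, 3.14].

### API

Orientations are given as [roll, pitch, yaw] about the fixed x, y, z axes, in that order (R = Rz(yaw) Ry(pitch) Rx(roll)).
In Python, from rig import r gives the robot as it stands.
- The arm moves only by the tool apply_moves, never from a script. Its argument "deltas" is a list of rows, each an object with "claw": the gripper command: -1 is fully open, 1 is shut, values between are in proportion; "delta_pos": the shift along the tool's x, y, z in cm, a list of three; "yaw": the turn about the tool's z in rad. In form: [{"claw": claw, "delta_pos": [tx, ty, tz], "yaw": yaw}, ...]. A call has 1 to 8 rows; each row shifts and turns the commanded pose from where the row before left it, along the tool's axes as they then stand; what a row does not reach is not made up. A row lasts 1/8 s, in which the tool goes at most 62.5 mm and 10.7 degrees, less where a joint would pass 70% of its speed; a pose out of reach is approached as far as the arm can. A call with a gripper value outside its range is refused whole. The fingers move at their own pace and stop on an object; "grip_force" is the grip in N (left out, the last holds). Time passes only in rows, so rows that do not move let the fingers close. It gives the time, the measured TCP pose, the force, the opening and the grip force at its end, in the units of the state.
- r.sense(): the state, without advancing time (a new reading comes with each control period).
- r.grab_frame(name): name is "scene" or "top" or "wrist"; returns a dict with "img" (384x512x3 uint8, blue, green, red), "z_map" (384x512 float32, mm along the optical axis (not along the pixel's ray), 0 where there is no reading), "fx", "fy", "cx", "cy" (pixels), "dist" ([k1, k2, p1, p2, k3] as OpenCV has them; the pictures are not rectified), "eye" and "rotation" of the camera in the world; the wrist camera has in their place "T_tool_cam" (4x4, takes a point from camera to tool coordinates, whose origin is the TCP and whose axes are the flange's). Camera axes: x right, y up, looking along -z (the intrinsics and any distortion apply to the point x, -y, -z); pixel columns grow to the right and rows downward; lengths in mm; the calibration is good to about 2 mm. A picture is of the moment at which its call begins: read the wrist's pose just before it.
- r.sign_off(): hands the job in; it is judged then, once.
The state is a dict: "clock": time; "qpos": joint angles; "qvel": joint speeds; "joint_efforts": joint torques, N m; "eef_pos": TCP position; "tcp_rot": TCP orientation; "contact_force": force on the tool from outside, world axes, zero at the start; "wrist_torque": the same for the moment, N m; "opening": opening from 0.0 (shut) to 1.0 (fully open); "grasp_force": force on a finger pad.
Only numpy, scipy, OpenCV 4.12 (cv2) and the standard library are available. Lean on these libraries where they do the work, as an engineer would, in place of code of your own. Each camera call takes 0.05 s, during which the arm holds its last target. There are 200 camera calls.

### The job

Push the hanging drop-front door of the white viewing chamber up until it is fully shut. Then swing the red-gripped focus lever of the neighbouring unit away from its rest stop by exactly four clicks, without going past the fourth, and finish with the fingers still holding the red grip there: the lever springs back if it is let go, so do not release it. Leave the other things on the bench undisturbed.

Things in the scene. Friction and masses are not known exactly. Their poses are not given: they have to be found in the camera images.
- chamber: White viewing chamber, fixed to the bench: 140 (x) x 160 (y) x 130 mm tall, with a round white camera head (72 mm across, centred 28 mm along +x from the middle) on its roof up to 215 mm. Origin: centre of its underside; z up; its open front, with the door, faces its own -x.
- door_hinge (a point): Middle of the door's hinge line, 74 mm along the chamber's -x from its origin and 20 mm above the bench. The hinge runs along the chamber's y.
- door (a joint): Opening angle of the black drop-front door, rad: 0 = upright, fully shut against its stop; grows as its top comes down and out along the chamber's -x (most 1.2). It starts partly open, at 0.35 to 0.85. The hinge is stiff: the door stays where it is left, and a push of about 2 to 5 N at the top moves it. The door is 150 mm wide, 110 mm tall from the hinge, 8 mm thick.
- door_tab (a point): Middle of the orange tab on the door's top edge, 119 mm from the hinge line, in the plane of the door. The tab is 50 mm wide, 8 mm thick and stands 18 mm above the black panel (its end is 128 mm from the hinge).
- focus_unit: Focus unit, fixed to the bench: black foot 150 (x) x 85 (y) x 14 mm, white cheeks up to 60 mm, an aluminium sector with a black mark for each click (orange for the fourth) up to 115 mm. Origin: centre of its underside; z up; the lever swings towards its own +x as it advances, in its x-z plane.
- lever_pivot (a point): The lever's pivot: on the unit's z axis, 45 mm above the bench. The pivot axis is the unit's y.
- lever_knob (a point): Centre of the red cross grip at the end of the lever, 100 mm from the pivot: a round bar, 22 mm thick and 36 mm long, lying along the pivot axis (the unit's y), flat at its ends. The steel stem below it is 8 mm thick.
- lever_angle (a joint): Lever angle, rad: 0 at its rest stop, where it starts, leaning 0.30 rad from upright to the unit's -x; grows as the grip swings over to the unit's +x; most 0.90. A click every 0.15 rad (15 mm at the grip); the fourth, at 0.60, leans 0.30 rad to +x. Past each notch the push needed at the grip climbs to 7-9 N, then falls to about 2 N just before the next notch (3-5 N in the notch); gripping it tight adds drag. A spring returns it when let go.
- lever: The lever: steel stem, 8 mm thick, with the red cross grip on its end. Origin: on its pivot.
- puck_a: Bystander: green resin specimen puck, 32 mm across, 22 mm tall, standing beside the focus unit. Origin: centre of its underside.
- puck_b: Bystander: blue resin specimen puck, 32 mm across, 22 mm tall, standing beside the viewing chamber. Origin: centre of its underside.
- dish: Bystander: shallow glass dish, 80 mm across, 16 mm tall, near the robot. Origin: centre of its underside.
- solvent: Bystander: amber bottle, 60 mm across, 150 mm tall, at the left. Origin: centre of its underside.
- jar: Bystander: clear jar, 60 mm across, 70 mm tall, at the right. Origin: centre of its underside.
- probe: Bystander: red-handled hand tool, 160 mm long, lying near the robot at the right. Origin: centre of its underside (the middle of its length).
- cup: Bystander: blue mug, 76 mm across, 85 mm tall, near the robot at the left. Origin: centre of its underside.
Not all that is in view belongs to the job. What is shaped like the chamber but turquoise is not meant.

How it is judged:
By the outcome, as a careful person would: the job done as asked, in the order asked, and still so for the second after the job is handed in, while the arm keeps its last pose, push and grip.
It also fails if it takes over 56 s, if anything falls off the work surface, if the arm or the gripper's body presses on something with over 40 N, if the wrist force passes 120 N, or if a joint passes its speed limit or range.

## Working session

There is one attempt and no reset: what is moved stays moved. The work goes in short steps, Python scripts to look and compute and a tool call to move; the robot and the scene stay as the last step left them, time stands still between calls to the robot, and variables do not carry over. Pictures are saved under pics/ and viewed, at most 10 in all, crops included, and the job is handed in when it is done.

Besides the shell and the picture viewer there is one more tool, called by a JSON object that holds its "api" and its "payload". apply_moves: Moves the arm, as the interface text tells. Its arguments: {"type":"object","properties":{"deltas":{"type":"array"},"grip_force":{"type":"number"}},"required":["deltas"]}

```bash
mkdir -p pics; ls
python3 - <<'E'
from rig import r
import cv2,numpy as np
print(r.sense())
for n in ("scene","top"):
    f=r.grab_frame(n); cv2.imwrite(f"pics/{n}0.png",f["img"]); np.savez(f"{n}0.npz",**f)
    print(n,f["fx"],f["fy"],f["cx"],f["cy"],f["dist"],f["eye"],f["rotation"])
a=[cv2.imread(f"pics/{n}0.png") for n in("scene","top")]
cv2.imwrite("pics/both.png",cv2.resize(np.vstack(a),None,fx=.78,fy=.78))
E
```

```text
pics
{'clock': 0.0, 'qpos': array([-1.13439328e+00,  3.53651385e-01,  1.63412753e+00, -8.76191228e-06,
        1.15522538e+00, -2.38084056e-03]), 'qvel': array([ 0.00018745,  0.00087521,  0.00105797, -0.00057421,  0.00137379,
       -0.00176272]), 'joint_efforts': array([-4.22129206e-04, -6.05244541e+01, -3.42063332e+01,  1.34840470e-04,
        9.29994247e-03,  5.48119647e-05]), 'eef_pos': array([ 265.4339954 , -565.5743772 ,  403.96232405]), 'tcp_rot': array([-3.14018099e+00,  4.65023199e-06,  4.38787437e-01]), 'contact_force': array([-0.06874205, -0.32715778, -0.7718079 ]), 'wrist_torque': array([ 0.04869069, -0.05925987,  0.0312631 ]), 'grasp_force': 0.0, 'opening': 1.0021367520321922}
scene 460.33229859819477 460.33229859819477 262.4692845667791 189.58035051067813 [0.05375075 0.         0.         0.         0.        ] [1377.26826115  412.23855554 1043.79260773] [ 0.78243683 -0.00707446  2.02414946]
top 358.1466377912055 358.1466377912055 258.60584174206167 192.64170884949033 [-0.01881342  0.          0.          0.          0.        ] [ 320.53272712   -2.73756803 1259.16234693] [ 0.19291308  0.01941184 -1.59443055]
```

View pics/scene0.png

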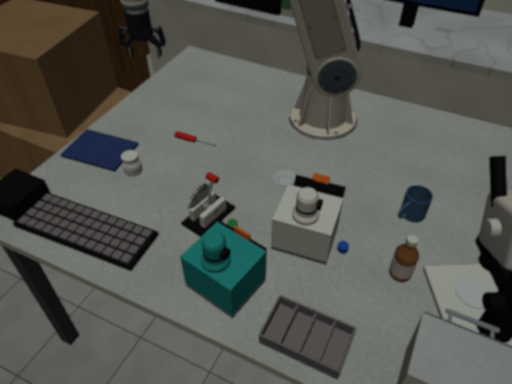

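View pics/top0.png

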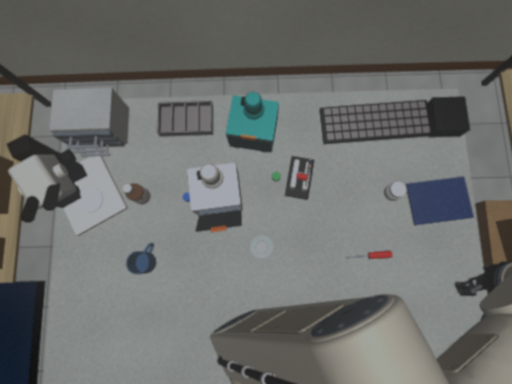

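The scene view shows the white chamber at about (307,215), with its orange tab at (321,178). The focus lever's red grip is at (212,178). Things that could be mistaken for these are the turquoise chamber (225,265) with its own orange tab (243,233), and the red probe handle (185,136). In the top view the white chamber is at (213,188), its tab at (218,229), the red grip at (302,176), the turquoise chamber at (252,122) and the probe at (380,255). I choose the white chamber's tab and the red grip on the black-footed unit.

```bash
cat > h.py <<'E'
import numpy as np,cv2
from scipy.spatial.transform import Rotation as R
def pose(f,tcp=None,rot=None):
    if "T_tool_cam" in f:
        T=np.array(f["T_tool_cam"]); Q=R.from_euler('xyz',rot).as_matrix()
        return Q@T[:3,:3], Q@T[:3,3]+tcp
    return R.from_euler('xyz',f["rotation"]).as_matrix(), np.array(f["eye"])
def rays(f,uv,P):
    K=np.array([[f["fx"],0,f["cx"]],[0,f["fy"],f["cy"]],[0,0,1.]])
    u=cv2.undistortPoints(np.array(uv,float).reshape(-1,1,2),K,np.array(f["dist"],float)).reshape(-1,2)
    return np.c_[u[:,0],-u[:,1],-np.ones(len(u))]@P[0].T   # unit depth
def plane(f,uv,P,z):
    d=rays(f,uv,P); return P[1]+d*((z-P[1][2])/d[:,2])[:,None]
def cloud(f,mask,P):
    v,u=np.nonzero(mask&(f["z_map"]>0)); return P[1]+rays(f,np.c_[u,v],P)*f["z_map"][v,u][:,None]
def hsv(f): return cv2.cvtColor(f["img"],cv2.COLOR_BGR2HSV)
def mask(f,c):
    h,s,v=cv2.split(hsv(f))
    return {"red":((h<5)|(h>174))&(s>150)&(v>70),"orange":(h>=6)&(h<18)&(s>170)&(v>90),
     "white":(s<45)&(v>110),"black":(v<50),"green":(h>45)&(h<75)&(s>100),"blue":(h>105)&(h<125)&(s>150)}[c]
def blobs(f,c,amin=12):
    n,l,st,ce=cv2.connectedComponentsWithStats(mask(f,c).astype(np.uint8))
    return [(ce[i],st[i,4],l==i) for i in range(1,n) if st[i,4]>=amin]
E
python3 - <<'E'
from h import *
for n in("scene","top"):
    f=dict(np.load(n+"0.npz")); P=pose(f)
    for c in("red","orange","green","blue"):
        for ce,a,m in blobs(f,c):
            C=cloud(f,m,P)
            if len(C): print(n,c,ce.round(1),a,np.median(C,0).round(0),(C.max(0)-C.min(0)).round(0))
f=dict(np.load("top0.npz"));P=pose(f)
full=np.ones((384,512),bool);C=cloud(f,full,P)
def rect(C,lo,hi,box):
    s=C[(C[:,2]>lo)&(C[:,2]<hi)&(C[:,0]>box[0])&(C[:,0]<box[1])&(C[:,1]>box[2])&(C[:,1]<box[3])]
    return len(s),cv2.minAreaRect(s[:,:2].astype(np.float32)), s[:,2].mean()
for n in("scene","top"):
    f=dict(np.load(n+"0.npz"));C=cloud(f,full,pose(f))
    print(n,"roof",rect(C,122,140,(200,560,0,350)))
    print(n,"cam",rect(C,206,225,(200,560,0,350)))
    print(n,"foot",rect(C,9,19,(250,560,-260,-40)))
for nm in("scene","top"):
    im=cv2.imread(f"pics/{nm}0.png")
    b=im[150:290,170:360] if nm=="scene" else im[140:250,170:330]
    cv2.imwrite(f"pics/c_{nm}.png",cv2.resize(b,(720,290*720*b.shape[0]//(290*b.shape[1])),interpolation=cv2.INTER_CUBIC))
E
```

```text
scene red [184.5 136.1] 102 [ 344. -390.   21.] [21. 80. 19.]
scene red [211.4 177. ] 61 [ 594. -122.  149.] [19. 33. 14.]
scene orange [320.8 178.3] 102 [433. 148. 120.] [16. 45. 20.]
scene orange [241.  231.1] 49 [730.  44. 147.] [14. 45. 12.]
scene green [283.8   3.4] 63 [-545. -409.  146.] [23. 46. 37.]
scene green [231.4 223.1] 58 [624. -44.  23.] [108.  68. 116.]
scene blue [451.6   4.1] 542 [-663.  297.  224.] [ 34. 285.  59.]
scene blue [ 98.2 149.3] 1150 [ 529. -618.   14.] [157. 214.  17.]
scene blue [342.7 246.4] 80 [562. 272.  22.] [29. 24. 20.]
top red [301.9 176.4] 30 [ 587. -125.  150.] [11. 26.  9.]
top red [380.6 254.3] 88 [ 339. -395.   25.] [14. 69. 11.]
top green [275.7 176. ] 34 [621. -47.  22.] [24. 18.  9.]
top blue [  3.  336.3] 39 [   9. 1225. -452.] [59. 19. 71.]
top blue [ 15.3 347.2] 26 [ -56. 1226. -553.] [42. 11. 62.]
top blue [  9.1 367.6] 364 [-149. 1225. -508.] [207.  19. 195.]
scene roof (644, ((488.59136962890625, 157.01791381835938), (142.53306579589844, 165.62156677246094), 0.07588307559490204), np.float64(129.8540811423783))
scene cam (0, ((0.0, 0.0), (0.0, 0.0), 0.0), np.float64(nan))
scene foot (46, ((487.70184326171875, -121.26216125488281), (151.98497009277344, 70.35289001464844), 8.349101066589355), np.float64(14.01212290784709))
top roof (1010, ((491.06689453125, 156.91836547851562), (164.81817626953125, 137.77682495117188), 89.99644470214844), np.float64(130.23914290174926))
top cam (0, ((0.0, 0.0), (0.0, 0.0), 0.0), np.float64(nan))
top foot (110, ((491.31463623046875, -120.86759948730469), (140.5331573486328, 81.7618179321289), 2.3573131561279297), np.float64(14.180891817950164))<stdin>:12: RuntimeWarning: Mean of empty slice.
  ret = ret.dtype.type(ret / rcount)
```

Run:
```python
from h import *
full=np.ones((384,512),bool)
def sel(C,lo,hi,b): return C[(C[:,2]>lo)&(C[:,2]<hi)&(C[:,0]>b[0])&(C[:,0]<b[1])&(C[:,1]>b[2])&(C[:,1]<b[3])]
def rect(s): return len(s), cv2.minAreaRect(s[:,:2].astype(np.float32)) if len(s)>3 else None
for n in("scene","top"):
    f=dict(np.load(n+"0.npz"));C=cloud(f,full,pose(f))
    print(n,"roof",rect(sel(C,124,136,(380,660,50,300))))
    s=sel(C,208,225,(380,700,50,300)); print("cam",rect(s))
    print(n,"foot",rect(sel(C,9,18,(480,720,-230,-68))))
    for lo,hi in((24,50),(70,135)): 
        s=sel(C,lo,hi,(380,480,70,240)); print("doorpts",lo,len(s),s.mean(0).round(1) if len(s) else 0)
    s=sel(C,130,170,(500,700,-200,-60)); print("knob",len(s),s.mean(0).round(1),s.min(0).round(0),s.max(0).round(0))
    s=sel(C,50,68,(500,700,-200,-60)); print("cheek",rect(s))
a=cv2.imread("pics/scene0.png")[155:260,170:360]; b=cv2.imread("pics/top0.png")[145:250,175:325]
cv2.imwrite("pics/crop1.png",np.vstack([cv2.resize(a,(540,298)),cv2.resize(b,(430,300))][0:1]+[cv2.copyMakeBorder(cv2.resize(b,(430,300)),0,0,0,110,cv2.BORDER_CONSTANT)]))
```

```text
scene roof (1588, ((529.150146484375, 156.27610778808594), (221.1167449951172, 160.4639434814453), 6.110849857330322))
cam (248, ((597.7385864257812, 163.50698852539062), (51.01201629638672, 49.194786071777344), 87.60108184814453))
scene foot (459, ((617.6837768554688, -130.1389617919922), (85.38426971435547, 152.2371826171875), 77.24822235107422))
doorpts 24 0 0
doorpts 70 690 [442.1 149.1 104.9]
knob 102 [ 592.1 -121.9  146.5] [ 579. -143.  131.] [ 602. -105.  155.]
cheek (382, ((617.3414916992188, -127.02871704101562), (60.54709243774414, 104.19921875), 76.29598999023438))
top roof (1669, ((530.3128662109375, 157.12811279296875), (216.82765197753906, 160.16954040527344), 6.073389053344727))
cam (225, ((595.0513305664062, 163.21620178222656), (48.01412582397461, 52.049400329589844), 0.35221225023269653))
top foot (509, ((617.5955200195312, -132.31765747070312), (88.00578308105469, 151.00559997558594), 77.92957305908203))
doorpts 24 19 [477.4 208.2  44.7]
doorpts 70 459 [446.2 147.4 100.9]
knob 77 [ 587.2 -124.4  148.5] [ 576. -142.  138.] [ 599. -107.  155.]
cheek (225, ((617.7023315429688, -130.60919189453125), (63.607948303222656, 100.65971374511719), 78.97490692138672))
```

View pics/crop1.png

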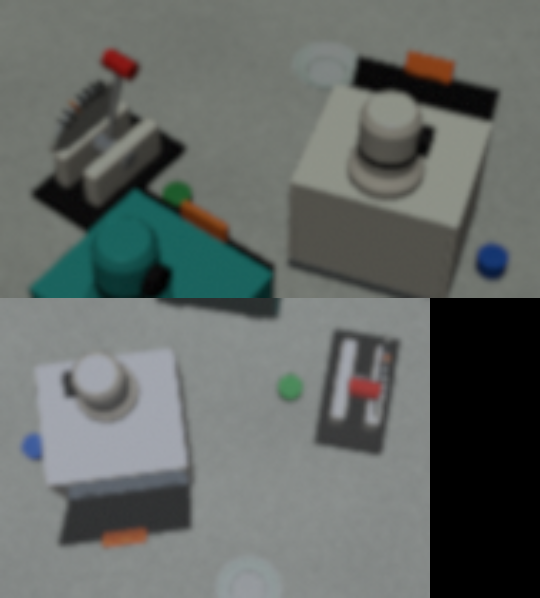

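The crop confirms the choices. The white chamber has its black door part-open, with the orange tab at scene (321,178). The red cross grip at scene (212,178) sits on the black-footed unit.

Estimates:

| Item | Position (mm) | Angle |
|---|---|---|
| Chamber | (568, 161) | yaw 0.106 rad |
| Door | – | about 0.555 rad open |
| Focus unit | (617.6, −131) | yaw −0.218 rad |

First I'll turn the wrist and shut the fingers.

{"api": "apply_moves", "payload": {"deltas": [{"claw": 1,"delta_pos": [0,0,0],"yaw": -0.177},{"claw": 1,"delta_pos": [0,0,0],"yaw": -0.177},{"claw": 1,"delta_pos": [0,0,0],"yaw": -0.177},{"claw": 1,"delta_pos": [0,0,0],"yaw": -0.177},{"claw": 1,"delta_pos": [0,0,0],"yaw": -0.177},{"claw": 1,"delta_pos": [0,0,0],"yaw": -0.177},{"claw": 1,"delta_pos": [0,0,0],"yaw": -0.177},{"claw": 1,"delta_pos": [0,0,0],"yaw": 0}], "grip_force": 30}}

```text
clock: 1.1
eef_pos: [265.5, -565.7, 404.3]
tcp_rot: [-3.141, -0.001, 1.677]
contact_force: [0.6, 0.1, -0.7]
opening: -0.0
grasp_force: 0.0
```

{"api": "apply_moves", "payload": {"deltas": [{"claw": 1,"delta_pos": [4.9,1.4,0],"yaw": 0},{"claw": 1,"delta_pos": [4.9,1.4,0],"yaw": 0},{"claw": 1,"delta_pos": [4.9,1.4,0],"yaw": 0},{"claw": 1,"delta_pos": [4.9,1.4,0],"yaw": 0},{"claw": 1,"delta_pos": [4.9,1.4,0],"yaw": 0},{"claw": 1,"delta_pos": [4.9,1.4,0],"yaw": 0},{"claw": 1,"delta_pos": [4.9,1.4,0],"yaw": 0},{"claw": 1,"delta_pos": [0,0,0],"yaw": 0}]}}

```text
clock: 2.1
eef_pos: [326.3, -211.7, 404.7]
tcp_rot: [3.142, -0.001, 1.677]
contact_force: [-0.1, -0.9, -0.4]
opening: -0.001
grasp_force: 0.0
```

{"api": "apply_moves", "payload": {"deltas": [{"claw": 1,"delta_pos": [4.9,1.3,0],"yaw": 0},{"claw": 1,"delta_pos": [4.9,1.3,0],"yaw": 0},{"claw": 1,"delta_pos": [4.9,1.3,0],"yaw": 0},{"claw": 1,"delta_pos": [4.9,1.3,0],"yaw": 0},{"claw": 1,"delta_pos": [4.9,1.3,0],"yaw": 0},{"claw": 1,"delta_pos": [4.9,1.3,0],"yaw": 0},{"claw": 1,"delta_pos": [4.9,1.3,0],"yaw": 0},{"claw": 1,"delta_pos": [0,0,0],"yaw": 0}]}}

```text
clock: 3.1
eef_pos: [381.2, 138.6, 404.8]
tcp_rot: [3.141, -0.0, 1.678]
contact_force: [0.7, -0.1, 1.0]
opening: 0.0
grasp_force: 0.0
```

Run:
```python
from h import *
from rig import r
s=r.sense(); f=r.grab_frame("wrist"); P=pose(f,s["eef_pos"],s["tcp_rot"]); print(s["eef_pos"],f["T_tool_cam"])
cv2.imwrite("pics/w1.png",f["img"])
for ce,a,m in blobs(f,"orange"):
    C=cloud(f,m,P); print(ce.round(0),a,np.median(C,0).round(1),C.min(0).round(0),C.max(0).round(0))
f=r.grab_frame("top");cv2.imwrite("pics/t1.png",f["img"])
```

```text
[381.16344662 138.61156788 404.7862067 ] [[-1.97745500e-04  9.62696218e-01  2.70584463e-01  6.77406148e+01]
 [ 9.99999946e-01  1.19188964e-04  3.06753475e-04  5.17361741e-01]
 [ 2.63059728e-04  2.70584509e-01 -9.62696190e-01  3.12481262e+01]
 [ 0.00000000e+00  0.00000000e+00  0.00000000e+00  1.00000000e+00]]
[323. 181.] 1094 [429.4 147.  125.4] [421. 121. 109.] [442. 170. 129.]
```

View pics/w1.png

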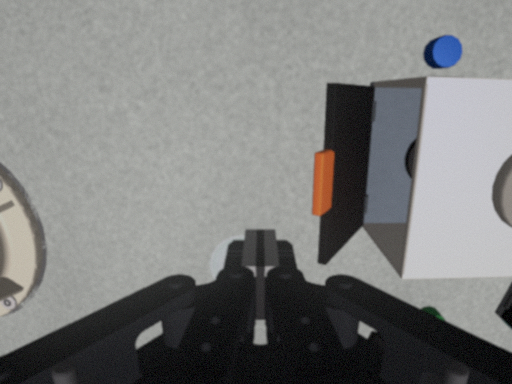

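The wrist view shows the door leaning out, with its tab at (323,181) about 40 mm ahead of the fingers at z 109–129, which fits the estimate. The chamber is aligned with the tool. I'll lower and push along tool +y.

{"api": "apply_moves", "payload": {"deltas": [{"claw": 1,"delta_pos": [0.3,0,3.2],"yaw": 0},{"claw": 1,"delta_pos": [0,0,3.2],"yaw": 0},{"claw": 1,"delta_pos": [0,0,3.2],"yaw": 0},{"claw": 1,"delta_pos": [0,0,3.2],"yaw": 0},{"claw": 1,"delta_pos": [0,1.0,0],"yaw": 0},{"claw": 1,"delta_pos": [0,1.0,0],"yaw": 0},{"claw": 1,"delta_pos": [0,1.0,0],"yaw": 0},{"claw": 1,"delta_pos": [0,0,0],"yaw": 0}]}}

```text
clock: 4.2
eef_pos: [410.8, 142.7, 277.5]
tcp_rot: [3.14, -0.0, 1.677]
contact_force: [-0.5, -0.0, 0.5]
opening: -0.004
grasp_force: 0.0
```

{"api": "apply_moves", "payload": {"deltas": [{"claw": 1,"delta_pos": [0,0.9,0],"yaw": 0},{"claw": 1,"delta_pos": [0,0.9,0],"yaw": 0},{"claw": 1,"delta_pos": [0,0.9,0],"yaw": 0},{"claw": 1,"delta_pos": [0,0.9,0],"yaw": 0},{"claw": 1,"delta_pos": [0,0.8,0],"yaw": 0},{"claw": 1,"delta_pos": [0,0,0],"yaw": 0}]}}

```text
clock: 4.95
eef_pos: [457.2, 147.9, 280.8]
tcp_rot: [3.132, -0.001, 1.678]
contact_force: [-4.8, -7.2, 43.1]
opening: -0.001
grasp_force: 23.7
```

The upward force shows the tab edge has caught under the finger's wider upper part. I'll back off, go higher and push with the fingertips only.

{"api": "apply_moves", "payload": {"deltas": [{"claw": 1,"delta_pos": [0,-1.0,0],"yaw": 0},{"claw": 1,"delta_pos": [0,-1.5,0],"yaw": 0},{"claw": 1,"delta_pos": [0,0,0],"yaw": 0}]}}

```text
clock: 5.32
eef_pos: [428.0, 144.6, 276.5]
tcp_rot: [-3.141, 0.0, 1.678]
contact_force: [-0.2, 0.5, 0.2]
opening: 0.002
grasp_force: 0.0
```

Run:
```python
from h import *
from rig import r
s=r.sense(); print(s["contact_force"].round(1),s["eef_pos"].round(1)); f=r.grab_frame("wrist"); P=pose(f,s["eef_pos"],s["tcp_rot"])
cv2.imwrite("pics/w2.png",f["img"])
for ce,a,m in blobs(f,"orange"):
    C=cloud(f,m,P); print(ce.round(0),a,np.median(C,0).round(1),C.min(0).round(0),C.max(0).round(0))
```

```text
[-0.2  0.5  0.2] [428.  144.6 276.5]
[364. 253.] 1246 [461.2 165.  143.5] [457. 154. 128.] [467. 174. 154.]
[362. 329.] 119 [466.  136.  144.2] [456. 132. 143.] [469. 155. 168.]
```

View pics/w2.png

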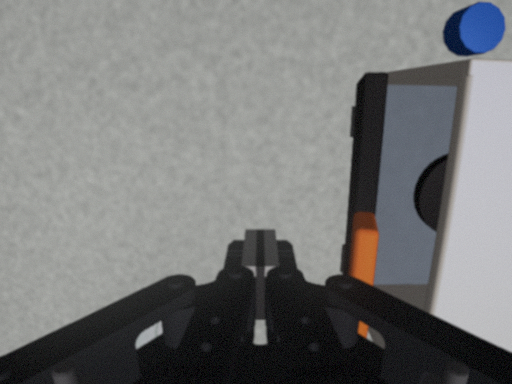

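The door is now nearly shut, with the tab at (364,253) and about 0.26 rad still open. The bulge that caught is the finger knuckle. I'll raise 25 mm and push with the fingertips.

{"api": "apply_moves", "payload": {"deltas": [{"claw": 1,"delta_pos": [0,0,-2.6],"yaw": 0},{"claw": 1,"delta_pos": [0,0,0],"yaw": 0},{"claw": 1,"delta_pos": [0,0.8,0],"yaw": 0},{"claw": 1,"delta_pos": [0,0.8,0],"yaw": 0},{"claw": 1,"delta_pos": [0,0.8,0],"yaw": 0},{"claw": 1,"delta_pos": [0,0.6,0],"yaw": 0},{"claw": 1,"delta_pos": [0,0,0],"yaw": 0}]}}

```text
clock: 6.25
eef_pos: [458.9, 147.9, 302.5]
tcp_rot: [3.141, -0.0, 1.678]
contact_force: [-0.7, -0.1, 0.0]
opening: -0.003
grasp_force: 0.0
```

{"api": "apply_moves", "payload": {"deltas": [{"claw": 1,"delta_pos": [0,0.4,0],"yaw": 0},{"claw": 1,"delta_pos": [0,0.4,0],"yaw": 0},{"claw": 1,"delta_pos": [0,0.4,0],"yaw": 0},{"claw": 1,"delta_pos": [0,0,0],"yaw": 0}]}}

```text
clock: 6.75
eef_pos: [470.8, 149.2, 302.8]
tcp_rot: [3.141, -0.0, 1.678]
contact_force: [-0.0, -0.1, -1.0]
opening: -0.006
grasp_force: 0.0
```

Run:
```python
from h import *
from rig import r
s=r.sense()
f=r.grab_frame("wrist"); P=pose(f,s["eef_pos"],s["tcp_rot"])
cv2.imwrite("pics/w3.png",f["img"])
for ce,a,m in blobs(f,"orange"):
    C=cloud(f,m,P); print(ce.round(0),a,np.median(C,0).round(1),C.min(0).round(0),C.max(0).round(0))
f=r.grab_frame("scene"); b=f["img"][120:260,240:400]; cv2.imwrite("pics/s3.png",cv2.resize(b,(640,560)))
```

```text
[304. 242.] 1120 [487.8 161.7 147.3] [483. 144. 145.] [493. 176. 175.]
```

View pics/w3.png

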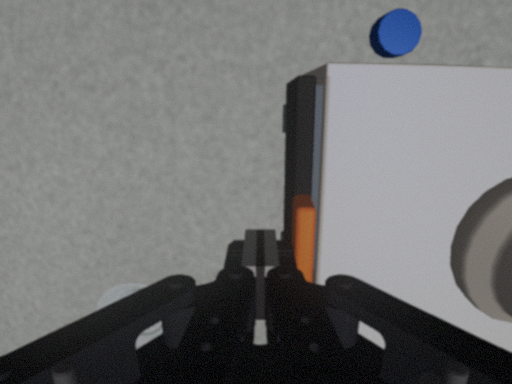

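The wrist view shows the door following, with the tab at (304,242). Only a thin gap to the chamber remains. I'll push on gently to the stop.

{"api": "apply_moves", "payload": {"deltas": [{"claw": 1,"delta_pos": [0,0.2,0],"yaw": 0},{"claw": 1,"delta_pos": [0,0.2,0],"yaw": 0},{"claw": 1,"delta_pos": [0,0,0],"yaw": 0}]}}

```text
clock: 7.22
eef_pos: [474.5, 149.6, 302.7]
tcp_rot: [3.141, -0.0, 1.678]
contact_force: [-0.2, -0.3, 0.1]
opening: -0.003
grasp_force: 0.2
```

{"api": "apply_moves", "payload": {"deltas": [{"claw": 1,"delta_pos": [0,0.2,0],"yaw": 0},{"claw": 1,"delta_pos": [0,0.1,0],"yaw": 0},{"claw": 1,"delta_pos": [0,0,0],"yaw": 0}]}}

```text
clock: 7.6
eef_pos: [476.4, 149.8, 302.4]
tcp_rot: [-3.138, 0.0, 1.678]
contact_force: [-7.5, 0.9, 4.7]
opening: 0.002
grasp_force: 3.5
```

{"api": "apply_moves", "payload": {"deltas": [{"claw": 1,"delta_pos": [0,0.2,0],"yaw": 0},{"claw": 1,"delta_pos": [0,0,0],"yaw": 0}]}}

```text
clock: 7.85
eef_pos: [477.2, 149.8, 302.2]
tcp_rot: [-3.135, 0.0, 1.677]
contact_force: [-13.1, 0.3, 8.9]
opening: -0.002
grasp_force: 6.9
```

Run:
```python
from h import *
from rig import r
s=r.sense(); print(s["contact_force"].round(1))
f=r.grab_frame("wrist"); P=pose(f,s["eef_pos"],s["tcp_rot"])
for ce,a,m in blobs(f,"orange"):
    C=cloud(f,m,P); print(ce.round(0),a,np.median(C,0).round(1),C.min(0).round(0),C.max(0).round(0))
cv2.imwrite("pics/w4.png",f["img"][40:340,200:500])
```

```text
[-13.1   0.3   8.9]
[303. 242.] 991 [492.4 162.3 147.4] [488. 145. 145.] [498. 177. 172.]
```

View pics/w4.png

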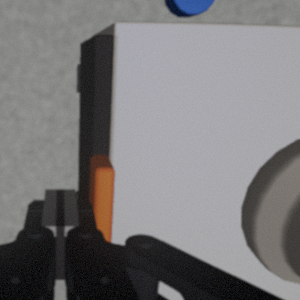

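Shut: 13 N against the stop, the tab's inner face at x ≈ 498 matches the hinge geometry, and the crop shows no gap at the chamber edge (110,100). Next I'll back off, rise and travel to the lever.

{"api": "apply_moves", "payload": {"deltas": [{"claw": 1,"delta_pos": [0,-1.0,0],"yaw": 0},{"claw": 1,"delta_pos": [0,-2.0,0],"yaw": 0},{"claw": 1,"delta_pos": [0,0,-3.3],"yaw": 0},{"claw": 1,"delta_pos": [0,0,-3.3],"yaw": 0},{"claw": 1,"delta_pos": [0,0,-3.3],"yaw": 0},{"claw": 0,"delta_pos": [0,0,0],"yaw": 0.162},{"claw": 0,"delta_pos": [0,0,0],"yaw": 0.162},{"claw": 0,"delta_pos": [0,0,0],"yaw": 0}]}}

```text
clock: 8.9
eef_pos: [449.5, 146.9, 401.8]
tcp_rot: [3.141, -0.0, 1.355]
contact_force: [-0.8, -0.1, 0.1]
opening: 0.503
grasp_force: 0.0
```

{"api": "apply_moves", "payload": {"deltas": [{"claw": -0.5,"delta_pos": [-3.9,3.3,0],"yaw": 0},{"claw": -0.5,"delta_pos": [-3.9,3.3,0],"yaw": 0},{"claw": -0.5,"delta_pos": [-3.9,3.3,0],"yaw": 0},{"claw": -0.5,"delta_pos": [-3.9,3.3,0],"yaw": 0},{"claw": -0.5,"delta_pos": [-3.9,3.3,0],"yaw": 0},{"claw": -0.5,"delta_pos": [-3.9,3.3,0],"yaw": 0},{"claw": -0.5,"delta_pos": [0,0,0],"yaw": 0}]}}

```text
clock: 9.78
eef_pos: [593.6, -127.0, 401.2]
tcp_rot: [3.141, 0.001, 1.355]
contact_force: [-0.1, 0.1, -0.1]
opening: 0.748
grasp_force: 0.0
```

```bash
cat > look.py <<'E'
from h import *
from rig import r
import sys
s=r.sense(); print(s["eef_pos"].round(1),s["tcp_rot"].round(3),s["contact_force"].round(1))
f=r.grab_frame("wrist"); P=pose(f,s["eef_pos"],s["tcp_rot"])
cv2.imwrite(f"pics/{sys.argv[1]}.png",f["img"])
for ce,a,m in blobs(f,"red",40):
    C=cloud(f,m,P); print("red",ce.round(0),a,np.median(C,0).round(1),C.min(0).round(0),C.max(0).round(0),cv2.minAreaRect(np.argwhere(m)[:,::-1].astype(np.float32)))
    print("ray@140.5",plane(f,[ce],P,140.5).round(1))
    t=C[C[:,2]>C[:,2].max()-4]; print("top",t.mean(0).round(1),cv2.minAreaRect(C[:,:2].astype(np.float32)))
C=cloud(f,np.ones((384,512),bool),P)
c=C[(abs(C[:,2]-14)<4)&(C[:,0]>500)&(C[:,0]<720)&(C[:,1]<-68)]; 
if len(c)>9: print("foot",cv2.minAreaRect(c[:,:2].astype(np.float32)))
E
python3 look.py w5
```

```text
[ 593.6 -127.   401.2] [3.141e+00 1.000e-03 1.355e+00] [-0.1  0.1 -0.1]
red [252. 194.] 1401 [ 589.2 -124.5  149.6] [ 577. -144.   14.] [ 602. -108.  153.] ((251.0, 194.0), (52.0, 30.0), 90.0)
ray@140.5 [[ 588.5 -126.9  140.5]]
top [ 588.5 -125.1  150.2] ((589.7875366210938, -125.90377044677734), (34.98937225341797, 22.02836799621582), 79.9607162475586)
red [113. 375.] 352 [ 344.  -366.1   21.1] [ 329. -390.    8.] [ 350. -352.   25.] ((113.10000610351562, 375.70001220703125), (24.596750259399414, 18.335758209228516), 63.43495178222656)
ray@140.5 [[ 434.3 -261.1  140.5]]
top [ 338.5 -364.8   23.3] ((339.7460632324219, -371.0693359375), (19.546369552612305, 38.57948303222656), 3.240828037261963)
foot ((617.2536010742188, -132.44189453125), (85.36962127685547, 150.69158935546875), 78.22892761230469)
```

View pics/w5.png

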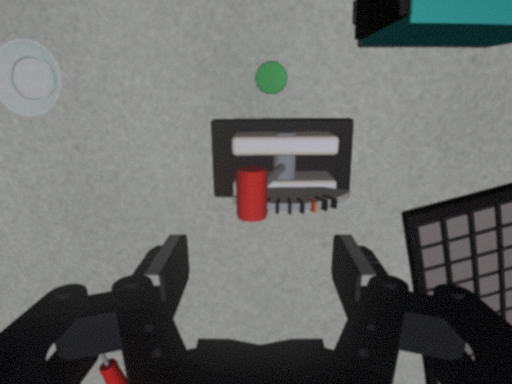

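The wrist view shows the red grip at (252,194) and the click marks at (278–335,203), with the orange fourth at (313,205). The knob is at (588.9, −125.2) with its top at z ≈ 150, within 2 mm of the plan. I'll descend around it and close softly.

{"api": "apply_moves", "payload": {"deltas": [{"claw": -0.5,"delta_pos": [0.1,-0.5,2.0],"yaw": 0},{"claw": -0.5,"delta_pos": [0,0,2.5],"yaw": 0},{"claw": -0.5,"delta_pos": [0,0,2.5],"yaw": 0},{"claw": -0.5,"delta_pos": [0,0,2.0],"yaw": 0},{"claw": -0.5,"delta_pos": [0,0,1.4],"yaw": 0},{"claw": -0.5,"delta_pos": [0,0,0],"yaw": 0}]}}

```text
clock: 10.58
eef_pos: [587.2, -121.4, 296.9]
tcp_rot: [-3.14, -0.0, 1.355]
contact_force: [0.0, -0.1, 0.4]
opening: 0.75
grasp_force: 0.0
```

{"api": "apply_moves", "payload": {"deltas": [{"claw": 0.3,"delta_pos": [0,0,0],"yaw": 0},{"claw": 0.7,"delta_pos": [0,0,0],"yaw": 0},{"claw": 1,"delta_pos": [0,0,0],"yaw": 0},{"claw": 1,"delta_pos": [0,0,0],"yaw": 0},{"claw": 1,"delta_pos": [0,0,0],"yaw": 0}], "grip_force": 25}}

```text
clock: 11.2
eef_pos: [588.2, -122.3, 298.6]
tcp_rot: [3.14, -0.0, 1.354]
contact_force: [-0.0, -0.1, 5.7]
opening: 0.246
grasp_force: 25.1
```

Gripped: the opening of about 21 mm matches the bar. Swinging the first half along the arc.

{"api": "apply_moves", "payload": {"deltas": [{"claw": 1,"delta_pos": [0,0.48,-0.14],"yaw": 0},{"claw": 1,"delta_pos": [0,0.49,-0.11],"yaw": 0},{"claw": 1,"delta_pos": [0,0.49,-0.09],"yaw": 0},{"claw": 1,"delta_pos": [0,0.5,-0.06],"yaw": 0},{"claw": 1,"delta_pos": [0,0.5,-0.04],"yaw": 0},{"claw": 1,"delta_pos": [0,0.5,-0.01],"yaw": 0},{"claw": 1,"delta_pos": [0,0,0],"yaw": 0}]}}

```text
clock: 12.08
eef_pos: [615.7, -128.3, 301.5]
tcp_rot: [-3.138, -0.0, 1.354]
contact_force: [-4.4, 1.8, 1.2]
opening: 0.246
grasp_force: 25.7
```

```bash
python3 look.py w6
```

```text
[ 615.7 -128.3  301.5] [-3.138 -0.     1.354] [-4.4  1.8  1.2]
red [260. 274.] 4576 [ 616.1 -127.6  153.5] [ 603. -150.  137.] [ 629. -112.  157.] ((259.5, 274.0), (96.0, 53.0), 90.0)
ray@140.5 [[ 614.5 -134.9  140.5]]
top [ 615.2 -130.3  154.6] ((615.436767578125, -131.59603881835938), (36.473876953125, 21.621793746948242), 78.29650115966797)
foot ((617.6594848632812, -131.4495086669922), (83.763427734375, 150.2506561279297), 77.95164489746094)
```

The knob follows, at about 0.28–0.29 rad (second notch). Now the second half.

{"api": "apply_moves", "payload": {"deltas": [{"claw": 1,"delta_pos": [0,0.5,0.01],"yaw": 0},{"claw": 1,"delta_pos": [0,0.5,0.04],"yaw": 0},{"claw": 1,"delta_pos": [0,0.5,0.06],"yaw": 0},{"claw": 1,"delta_pos": [0,0.49,0.09],"yaw": 0},{"claw": 1,"delta_pos": [0,0.49,0.11],"yaw": 0},{"claw": 1,"delta_pos": [0,0.4,0.12],"yaw": 0},{"claw": 1,"delta_pos": [0,0,0],"yaw": 0}]}}

```text
clock: 13.0
eef_pos: [644.2, -134.4, 297.5]
tcp_rot: [-3.139, -0.0, 1.354]
contact_force: [-4.4, 2.1, 2.0]
opening: 0.246
grasp_force: 26.1
```

```bash
python3 look.py w7
```

```text
[ 644.2 -134.4  297.5] [-3.139 -0.     1.354] [-4.4  2.1  2. ]
red [260. 273.] 4673 [ 644.9 -133.2  149.9] [ 631. -156.  133.] [ 658. -118.  153.] ((260.0, 274.0), (96.0, 54.0), 90.0)
ray@140.5 [[ 643.8 -138.5  140.5]]
top [ 644.2 -136.3  151. ] ((644.2310180664062, -137.55050659179688), (36.168766021728516, 21.93329429626465), 77.61504364013672)
foot ((617.6787719726562, -131.94515991210938), (84.26866149902344, 149.50160217285156), 78.12194061279297)
```

View pics/w7.png

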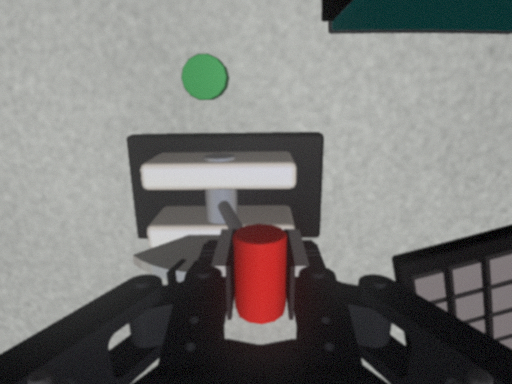

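The grip is held at (260,273), with a net swing of about 57 mm (≈ 0.58 rad). The fourth notch is at 59.1 mm, so I'll add 2 mm.

{"api": "apply_moves", "payload": {"deltas": [{"claw": 1,"delta_pos": [0,0.1,0.03],"yaw": 0},{"claw": 1,"delta_pos": [0,0.1,0.03],"yaw": 0},{"claw": 1,"delta_pos": [0,0,0],"yaw": 0},{"claw": 1,"delta_pos": [0,0,0],"yaw": 0}]}}

```text
clock: 13.55
eef_pos: [645.9, -134.8, 297.0]
tcp_rot: [-3.139, -0.0, 1.354]
contact_force: [-4.1, 3.6, 2.7]
opening: 0.249
grasp_force: 26.1
```

```bash
python3 look.py w8
python3 - <<'E'
from h import *
from rig import r
f=r.grab_frame("top");P=pose(f)
for c in("orange","green","red"):
    for ce,a,m in blobs(f,c): print(c,ce.round(0),a,np.median(cloud(f,m,P),0).round(0))
f=r.grab_frame("scene");P=pose(f)
for c in("orange","green","blue","red"):
    for ce,a,m in blobs(f,c): print(c,ce.round(0),a,np.median(cloud(f,m,P),0).round(0))
cv2.imwrite("pics/s9.png",f["img"])
E
```

```text
[ 645.9 -134.8  297. ] [-3.139 -0.     1.354] [-4.1  3.6  2.7]
red [260. 273.] 4675 [ 646.4 -133.5  149.4] [ 633. -156.  132.] [ 659. -119.  153.] ((260.0, 274.0), (96.0, 54.0), 90.0)
ray@140.5 [[ 645.4 -138.5  140.5]]
top [ 645.7 -136.6  150.5] ((645.9340209960938, -137.77496337890625), (36.22161865234375, 21.9875431060791), 77.90223693847656)
foot ((617.6051025390625, -131.945556640625), (84.31510925292969, 149.5001678466797), 77.99041748046875)
green [276. 176.] 34 [621. -47.  22.]
red [380. 254.] 92 [ 339. -394.   24.]
orange [316. 187.] 41 [495. 157. 145.]
orange [241. 231.] 53 [729.  43. 146.]
green [284.   3.] 66 [-544. -407.  145.]
green [231. 223.] 58 [625. -45.  22.]
blue [141.  20.] 91 [-1165. -1795.  -491.]
blue [452.   4.] 537 [-663.  297.  223.]
blue [ 98. 149.] 1074 [ 531. -618.   14.]
blue [343. 246.] 80 [562. 272.  22.]
red [200. 189.] 39 [ 649. -126.  149.]
```

View pics/s9.png

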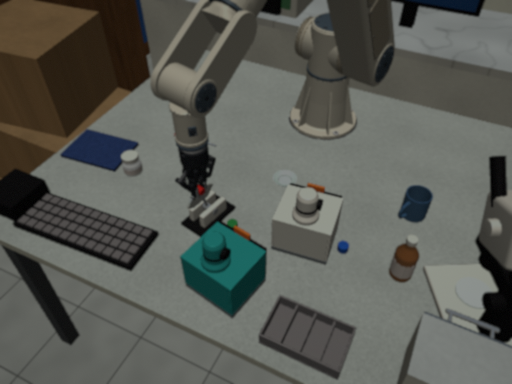

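The scene view shows the door upright, with its tab at (316,187) and z 145. The gripper holds the red grip at (200,189) and the bystanders are where they were. The swing is 59.0 mm (≈ 0.60 rad) with a notch-like force of 4.8 N, so I'm handing in.

```bash
python3 -c "
from rig import r
print(r.sign_off())"
```

```text
the job is handed in; nothing more can be done
None
```

The job is handed in with the door fully shut and the red grip still held at the fourth click (about 0.60 rad); the one mishap was a brief 43 N at the wrist when the door tab caught under a finger, and I can't tell whether that counts against the 40 N body limit.

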